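# Index the drill jig to the next screw boss

### The arm

A 6-joint arm with a two-finger parallel gripper is mounted at the origin on the work surface. World frame = base frame: x ahead of the robot, y to its left, z up, the work surface at z = 0. Lengths are in m, angles in rad, forces in N, time in s.
With the tool pointing down it reaches from about 0.35 to 0.85 m from the base axis. Payload 8.1 kg.
Tool frame: the origin (TCP) lies on the centre line of the jaws, within the pads' length; the fingertips stand robot.tip_reach ahead of it and the grasp point (between the pads) lies 5 mm behind it (robot.tip_reach is the distance from the TCP to the fingertips, in m); z points along the fingers, y is the direction in which the jaws open and shut (so a half turn about z gives the same grasp; the last joint's range is limited). The gripper opens to 93 mm and grips with 3 to 60 N. Pads are 15 mm wide; open, the fingers measure 128 mm over their backs; the gripper's body (75 mm by 188 mm) begins 65 mm behind the grasp point.
Start: joints at [1.259, 0.13, 1.488, -0, 1.523, -0.085], TCP at [0.135, 0.585, 0.233] pointing down, gripper open.
Joint ranges: [-2.96, 2.96], [-0.89, 2.26], [0.02, 2.5], [-1.34, 4.48], [0, 2.73], [-2.66, 2.66]. Speed limits (rad/s): [2.39, 2.39, 2.79, 3.14, 3.14, 3.14].

### API

Orientations are given as a rotation vector (axis times angle).
In Python, from plant import sensors, read_camera, robot gives the robot as it stands.
- The arm moves only by the tool play_rows, never from a script. Its argument "series" is a list that holds one entry, the list of rows, each a list of 5 numbers: the closure, from -1 (fully open) to 1 (shut), then the shift along the world's x, y, z in m, then the turn about the world's z in rad. A call has 1 to 8 rows; each row is the pose to reach, as a shift and turn from the pose commanded when the call began; what a row does not reach only later rows make up. A row lasts 1/10 s, in which the tool goes at most 50 mm and 8.59 degrees, less where a joint would pass 70% of its speed; a pose out of reach is approached as far as the arm can. A call with a gripper value outside its range is refused whole. The fingers move at their own pace and stop on an object; "force" is the grip in N (left out, the last holds). Time passes only in rows, so rows that repeat a pose let the fingers close. It gives the time, the measured TCP pose, the force and the opening at its end, in the units of the state.
- sensors.read_state(): the state, without advancing time (a new reading comes with each control period).
- read_camera(name): name is "side" or "top"; returns a dict with "color" (400x640x3 uint8, red, green, blue), "range_z" (400x640 float32, m along the optical axis (not along the pixel's ray), 0 where there is no reading), "intrinsics" (3x3 intrinsics, pixels), "rvec" (rotation vector, rad) and "tvec" (3), from world to camera coordinates, as OpenCV has them. Camera axes: x right, y down, z forward; pixel columns grow to the right and rows downward; lengths in m; the calibration is good to about 2 mm. A picture is of the moment at which its call begins.
- robot.close_job(): hands the job in, once; it reports no verdict.
The state is a dict: "t": time; "q": joint angles; "dq": joint speeds; "joint_torque": joint torques, N m; "tool_pos": TCP position; "orientation": TCP orientation; "force": force on the tool from outside, world axes, zero at the start; "wrist_torque": the same for the moment, N m; "opening": finger opening in m.
Only numpy, scipy, OpenCV 4.12 (cv2) and the standard library are available. Lean on these libraries where they do the work, as an engineer would, in place of code of your own. Each camera call takes 0.05 s, during which the arm holds its last target.

### The job

Bring the next screw boss of the round lamp housing under the drill bush: with the fingertips on its black palm button, press the jig's spring plunger in without forcing it, turn the table one index hole clockwise (seen from above), and let the button go so that the plunger springs fully out and locks the table in that next hole. Grip and lift nothing: the housing stays seated in its nest, and the bottle, brush and wrench stay where they are.

Things in the scene. Friction and masses are not known exactly. Their poses are not given: they have to be found in the camera images.
- pivot (a point): Point on the table's vertical turning axis at the top face of the fixed round index plate, 50 mm above the bed. Plate: bare steel, 312 mm in diameter, on a grey cast base with two bolted lugs; it has 8 equally spaced 13 mm index holes (45 degrees = 0.785 rad apart) on a circle of 135 mm radius, joined by a 6 mm slot
- bush (a point): Top of the fixed drill bush, 60 mm from the axis and 136 mm above the bed, on a dark steel bracket that stands on the base on the side away from the plunger (post 165 to 191 mm from the axis) and reaches in over the housing to 45 mm from the axis. The arm and the button pass below the bracket
- face (a point): Centre of the turning steel faceplate's top, 68 mm above the bed; turns with the table. The faceplate (184 mm in diameter) has three locating blocks, and a dark steel arm 34 mm wide, top 68 mm above the bed, that reaches out over the hole circle and ends in a round plunger housing 42 mm in diameter, top 81 mm above the bed
- turntable (a joint): Angle (rad) of faceplate and arm about the vertical axis through pivot: 0 in the hole where it starts, growing clockwise seen from above; the next hole is at 0.785 (45 degrees). Unlocked it turns stiffly (about 1.1 N pushed at the plunger) and stays where it is left; locked it has under 1 degree of play
- plunger (a joint): Travel (m) of the spring plunger, straight down: 0 = out (up), locked; 0.012 = fully in, on its stop. More than 0.009 in, its barrel is clear of the hole below the plate and the table turns. Let go between holes it stays about 0.0085 in; at a hole it springs out by itself, centring the table if within about 4 mm. Spring: about 6 N at first, 12 N fully in
- button_top (a point): Centre of the top face of the plunger's black palm button: a round flat cap, 36 mm in diameter, 10 mm thick, 103.5 mm above the bed when out, 91.5 mm fully in, at the end of the arm 135 mm from the axis. It travels with the table; a fingertip pressed on it drives the table round by friction (plain plastic, it can also slip)
- casting: Round die-cast aluminium lamp housing, 140 mm in diameter, 31.5 mm high, about 0.5 kg, eight screw bosses on its rim, lying loose in the three locating blocks with an ear between two dowels; origin at the centre of its underside, on the table's axis, 70 mm above the bed when seated; its top is 102 mm above the bed
- oil_bottle: standing white plastic oil bottle with black cap, 60 mm in diameter, 160 mm high; origin at the centre of its base; to be left alone
- brush: chip brush lying on the bed, about 200 mm long; origin under its middle; to be left alone
- wrench: steel wrench lying on the bed, 180 mm long; origin under its middle; to be left alone
Things that resemble listed ones, but are neither listed nor needed, are in the scene too. What is shaped like the casting but green, orange or purple is not meant.

How it is judged:
By the outcome, as a careful person would: the job done as asked, in the order asked, and still so for the second after the job is handed in, with the robot touching nothing.
It also fails if it takes over 35 s, if anything falls off the work surface, if the arm or the gripper's body presses on something with over 40 N, if the wrist force passes 120 N, or if a joint passes its speed limit or range.

## Working session

There is one attempt and no reset: what is moved stays moved. The work goes in short steps, Python scripts to look and compute and a tool call to move; the robot and the scene stay as the last step left them, time stands still between calls to the robot, and variables do not carry over. Pictures are saved under pics/ and viewed, and the job is handed in when it is done.

Besides the shell and the picture viewer there is one more tool, called after ">>>" as name(argument=value, ...) on one line, values as JSON. play_rows: Moves the arm, as the interface text tells. Its arguments: {"type":"object","properties":{"series":{"type":"array","items":{"type":"array","items":{"type":"array","items":{"type":"number"}}}},"force":{"type":"number"}},"required":["series"]}

```bash
mkdir -p pics
cat > h.py <<'E'
import numpy as np,cv2
from plant import sensors, read_camera, robot
def ray(c,u,v):
    R=cv2.Rodrigues(np.array(c['rvec'],float))[0];t=np.array(c['tvec'],float).ravel()
    d=R.T@(np.linalg.inv(c['intrinsics'])@np.array([u,v,1.]));return -R.T@t,d
def onz(c,u,v,z):
    o,d=ray(c,u,v);return o+d*(z-o[2])/d[2]
def proj(c,p):
    return cv2.projectPoints(np.array(p,float).reshape(-1,3),np.array(c['rvec'],float),np.array(c['tvec'],float),c['intrinsics'],None)[0].reshape(-1,2)
def cloud(c):
    z=c['range_z'];v,u=np.mgrid[:400,:640];K=c['intrinsics']
    P=np.stack([(u-K[0,2])/K[0,0]*z,(v-K[1,2])/K[1,1]*z,z],-1)
    R=cv2.Rodrigues(np.array(c['rvec'],float))[0];t=np.array(c['tvec'],float).ravel()
    W=(P-t)@R;W[z==0]=np.nan;return W
def save(c,n): cv2.imwrite('pics/'+n,cv2.cvtColor(c['color'],cv2.COLOR_RGB2BGR))
E
python3 - <<'E'
from h import *
import pickle
print(robot.tip_reach, sensors.read_state())
for n in('top','side'):
    c=read_camera(n);save(c,n+'0.png');pickle.dump(c,open(n+'0.pkl','wb'));print(n,ray(c,320,200))
E
```

```text
0.014 {'t': 0.0, 'q': array([ 1.25859115e+00,  1.31149930e-01,  1.48927426e+00,  1.41407427e-05,
        1.52300622e+00, -8.54018492e-02]), 'dq': array([ 0.00092109,  0.00151069, -0.00168348,  0.0017958 , -0.00031903,
        0.00074739]), 'joint_torque': array([-5.71476576e-04, -5.59867609e+01, -4.91733634e+01,  7.64935557e-02,
        3.62168450e-02, -1.57422060e-04]), 'tool_pos': array([0.13472448, 0.58411914, 0.2315969 ]), 'orientation': array([-3.55457030e-01, -3.12103819e+00,  2.82515456e-03]), 'force': array([-0.08617794, -0.32991855, -0.60496624]), 'wrist_torque': array([ 0.02453817, -0.0596594 , -0.00785847]), 'opening': 0.09291751050054042}
top (array([ 0.35954977, -0.01124929,  1.33474005]), array([ 0.1465529 ,  0.00697778, -0.98932348]))
side (array([ 0.1813853 , -0.90023485,  0.71683845]), array([ 0.3116953 ,  0.78387179, -0.53720828]))
```

View pics/top0.png

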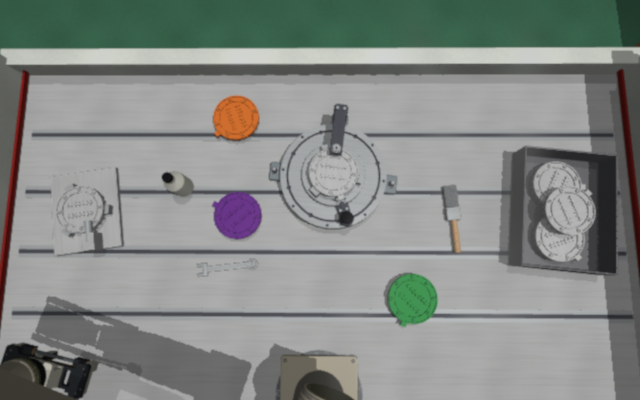

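View pics/side0.png

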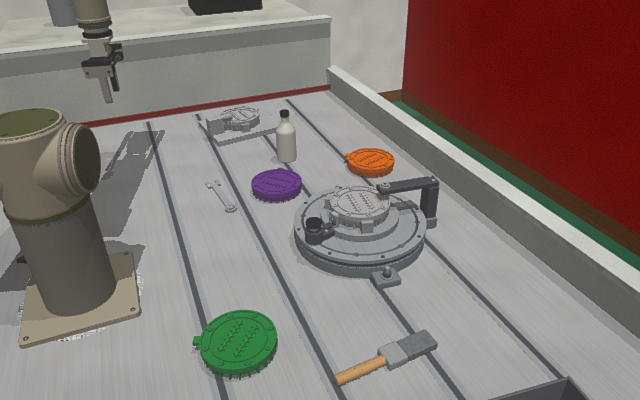

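The top view shows the jig at about (333,173), with its black button at (345,217) and the drill bracket at (338,125). In the side view the button is at (314,224). The fixture at (85,210) has no round index plate, bracket or black button, so it is a decoy. I'll confirm this in a crop and measure.

Run:
```python
from h import *
import pickle
T=pickle.load(open('top0.pkl','rb'));S=pickle.load(open('side0.pkl','rb'))
def bl(c,box):
    x0,y0,x1,y1=box;g=c['color'][y0:y1,x0:x1].max(2)
    m=(g<50).astype(np.uint8);n,l,s,ce=cv2.connectedComponentsWithStats(m)
    return [(s[i].tolist(),(ce[i]+[x0,y0]).round(1).tolist()) for i in range(1,n) if s[i][4]>25]
print(bl(T,(325,200,365,235)));print(bl(S,(295,205,340,250)))
W=cloud(T)
# button by height
box=W[195:240,320:370].reshape(-1,3)
b=box[(box[:,2]>.097)&(box[:,2]<.11)];print('btn pts',len(b),np.median(b,0),b.min(0),b.max(0))
# plate: height 0.045-.055
w=W[110:240,260:400].reshape(-1,3);p=w[(w[:,2]>.045)&(w[:,2]<.055)]
hull=cv2.convexHull(p[:,:2].astype(np.float32)).reshape(-1,2);print('plate',cv2.minEnclosingCircle(hull),cv2.fitEllipse(hull))
a=cv2.resize(T['color'][95:240,260:405],(580,580),interpolation=cv2.INTER_CUBIC)
cv2.imwrite('pics/c0.png',a[...,::-1])
```

```text
[([14, 12, 14, 12, 120], [345.3, 217.3])]
[]
btn pts 164 [ 0.49732108 -0.07228061  0.10253008] [ 0.47766338 -0.0940663   0.09704202] [ 0.55710634 -0.02209445  0.10787375]
plate ((0.6232497096061707, -0.042197197675704956), 0.17768347263336182) ((0.6231979131698608, -0.04190005734562874), (0.3076256811618805, 0.3291020691394806), 170.5294952392578)
```

View pics/c0.png

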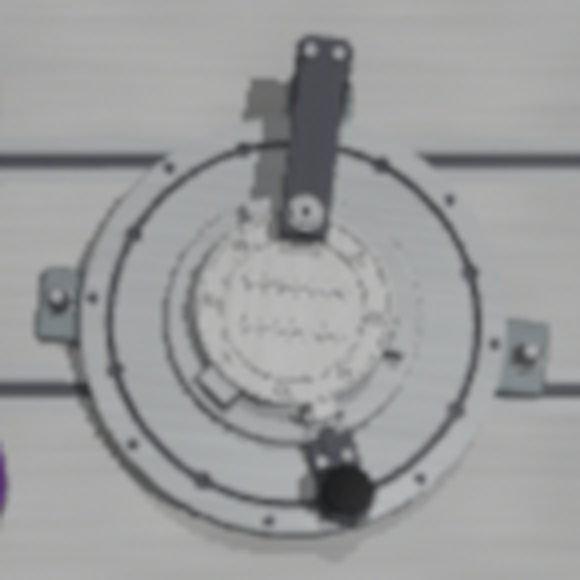

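The crop shows the index circle with 7 visible holes, e.g. (203,480), (115,370) and (457,409). The black button is at (345,490) and the drill bracket is opposite it, so this is the right jig. Next I'll fit the circle and locate the button and next hole.

Run:
```python
from h import *
import pickle
from scipy.optimize import least_squares
T=pickle.load(open('top0.pkl','rb'));S=pickle.load(open('side0.pkl','rb'))
H=np.array([(243,149),(381,163),(471,271),(457,409),(203,480),(115,370),(133,234)])/4.+[260,95]-.375
P=np.array([onz(T,u,v,.05) for u,v in H])[:,:2];k=np.array([0,1,2,3,5,6,7])
f=lambda x:(np.c_[x[0]+.135*np.cos(x[2]-k*np.pi/4),x[1]+.135*np.sin(x[2]-k*np.pi/4)]-P).ravel()
r=least_squares(f,[.62,-.04,.3]);x=r.x;print(x,abs(r.fun).max())
for kk in(4,5): a=x[2]-kk*np.pi/4;print(kk,a,x[0]+.135*np.cos(a),x[1]+.135*np.sin(a))
print('button by top blob',onz(T,345.3,217.3,.100))
print('side',onz(S,314,223,.1035), proj(S,[[*(x[:2]+.135*np.array([np.cos(x[2]-np.pi),np.sin(x[2]-np.pi)])),.1035]]))
a=cv2.resize(S['color'][170:290,280:450],(765,540),interpolation=cv2.INTER_CUBIC)
cv2.imwrite('pics/c1.png',a[...,::-1])
```

```text
[ 0.62518973 -0.03998473  0.28126269] 0.001091331076454094
4 -2.860329967927992 0.49549445632875494 -0.07745653899959669
5 -3.6457281313254404 0.5069847534921427 0.025227105739219373
button by top blob [ 0.49415392 -0.0729216   0.1       ]
side [ 0.49033776 -0.08554117  0.1035    ] [[314.8280698  220.48586606]]
```

View pics/c1.png

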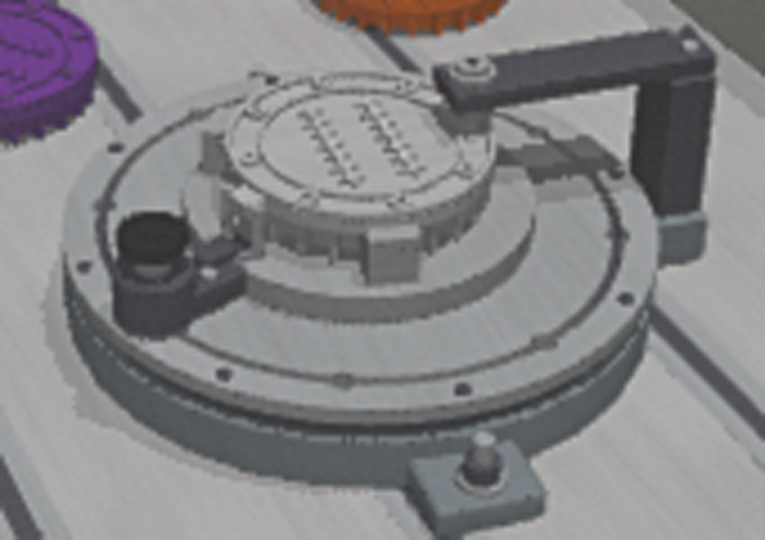

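>>> play_rows(series=[[[1,0.02,-0.04,0,0],[1,0.045,-0.08,0,0],[1,0.065,-0.12,0,0],[1,0.09,-0.16,0,0],[1,0.11,-0.2,0,0],[1,0.135,-0.245,0,0],[1,0.155,-0.29,0,0],[1,0.18,-0.33,0,0]]], force=20)

```text
t: 0.9
tool_pos: [0.3149, 0.2527, 0.2323]
orientation: [-0.355, -3.121, 0.0]
force: [0.7, 0.6, 0.6]
opening: 0.0332
```

>>> play_rows(series=[[[1,0.02,-0.04,0,0.1],[1,0.045,-0.08,0,0.2],[1,0.065,-0.12,0,0.3],[1,0.09,-0.16,0,0.4],[1,0.11,-0.205,0,0.4],[1,0.135,-0.25,0,0.4],[1,0.16,-0.29,-0.02,0.4],[1,0.18,-0.33,-0.05,0.4]]])

```text
t: 1.7
tool_pos: [0.4945, -0.0732, 0.1872]
orientation: [-0.27, 3.126, -0.002]
force: [0.4, 1.7, 0.2]
opening: 0.0004
```

>>> play_rows(series=[[[1,0,-0.002,-0.03,0],[1,0,-0.002,-0.05,0],[1,0,-0.002,-0.055,0],[1,0,-0.002,-0.055,0]]])

```text
t: 2.1
tool_pos: [0.4917, -0.0723, 0.1303]
orientation: [0.272, -3.128, -0.001]
force: [0.4, 0.8, 0.4]
opening: 0.0006
```

Run:
```python
from h import *
s=sensors.read_state();print(s['tool_pos'],s['force'],s['q'])
p=s['tool_pos']-[0,0,.014]
o=[]
for n in('top','side'):
    c=read_camera(n);print(n,proj(c,[p,[.495,-.076,.1035]]))
    u,v=proj(c,[p])[0].astype(int)
    o.append(cv2.resize(c['color'][v-40:v+40,u-40:u+40],(400,400),interpolation=cv2.INTER_CUBIC))
cv2.imwrite('pics/c2.png',np.hstack(o)[...,::-1])
```

```text
[ 0.49167983 -0.07231572  0.13029923] [0.42474476 0.75353322 0.43153482] [-2.49263063e-01 -7.42451332e-02  1.88704792e+00  3.30482652e-05
  1.33101416e+00 -1.99335751e+00]
top [[345.37747031 217.55383773]
 [346.47431321 216.86241615]]
side [[312.18169593 214.79322984]
 [314.36891068 220.18698185]]
```

View pics/c2.png

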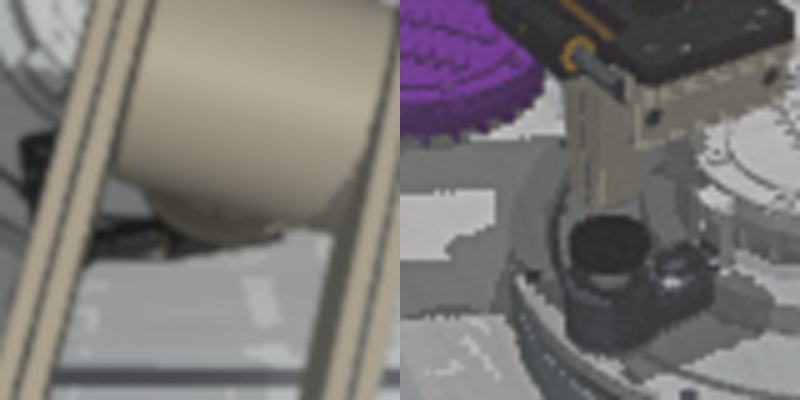

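The crop shows the closed fingertips (side tile about (605,205)) hovering just above the black button (610,235), slightly to one side. I'll correct a few mm, then press.

>>> play_rows(series=[[[1,0.003,-0.004,-0.004,0],[1,0.003,-0.004,-0.008,0],[1,0.003,-0.004,-0.012,0],[1,0.003,-0.004,-0.015,0],[1,0.003,-0.004,-0.017,0],[1,0.003,-0.004,-0.017,0]]])

```text
t: 2.8
tool_pos: [0.4958, -0.0766, 0.1146]
orientation: [-0.272, 3.129, -0.0]
force: [-1.9, 0.3, 7.2]
opening: 0.0008
```

>>> play_rows(series=[[[1,0,0,-0.003,0],[1,0,0,-0.006,0],[1,0,0,-0.008,0],[1,0,0,-0.008,0]]])

```text
t: 3.2
tool_pos: [0.4959, -0.0768, 0.1071]
orientation: [-0.272, 3.129, -0.001]
force: [-3.7, -0.4, 11.0]
opening: 0.0007
```

Run:
```python
import numpy as np
c=np.array([.6252,-.04]);d=np.array([.4959,-.0768])-c
for base in (0,22.5):
  f=lambda a:np.array([[np.cos(a),np.sin(a)],[-np.sin(a),np.cos(a)]])@d
  for k in range(1,9):
    a=np.radians(base+22.5*k/8);print(k,(f(a)-f(np.radians(base))).round(4),round(-(a-np.radians(base)),3))
print(c+f(np.radians(45)))
```

```text
1 [-0.0016  0.0064] -0.049
2 [-0.003   0.0129] -0.098
3 [-0.004   0.0194] -0.147
4 [-0.0047  0.0259] -0.196
5 [-0.0051  0.0325] -0.245
6 [-0.0051  0.0391] -0.295
7 [-0.0048  0.0457] -0.344
8 [-0.0042  0.0523] -0.393
1 [0.0009 0.0065] -0.049
2 [0.0022 0.013 ] -0.098
3 [0.0037 0.0194] -0.147
4 [0.0056 0.0258] -0.196
5 [0.0078 0.032 ] -0.245
6 [0.0102 0.0381] -0.295
7 [0.013  0.0441] -0.344
8 [0.0161 0.0499] -0.393
[0.50774956 0.02540738]
```

>>> play_rows(series=[[[1,-0.0005,0.002,-0.0006,-0.015],[1,-0.0016,0.0064,-0.0006,-0.049],[1,-0.003,0.0129,-0.0006,-0.098],[1,-0.004,0.0194,-0.0006,-0.147],[1,-0.0047,0.0259,-0.0006,-0.196],[1,-0.0051,0.0325,-0.0006,-0.245],[1,-0.0051,0.0391,-0.0006,-0.295],[1,-0.0042,0.0523,-0.0006,-0.393]]])

```text
t: 4.0
tool_pos: [0.4915, -0.0251, 0.1068]
orientation: [0.349, 3.121, -0.002]
force: [-4.2, -1.1, 10.8]
opening: 0.0001
```

Run:
```python
from h import *
s=sensors.read_state();print(s['tool_pos'],s['force'])
p=s['tool_pos']-[0,0,.014]
o=[]
for n in('side','top'):
    c=read_camera(n);u,v=proj(c,[p])[0].astype(int);print(u,v)
    o.append(cv2.resize(c['color'][v-50:v+50,u-50:u+50],(400,400),interpolation=cv2.INTER_CUBIC))
cv2.imwrite('pics/c3.png',np.hstack(o)[...,::-1])
```

```text
[ 0.49154585 -0.02514768  0.10680839] [-4.21993368 -1.09195627 10.84753455]
304 212
328 218
```

View pics/c3.png

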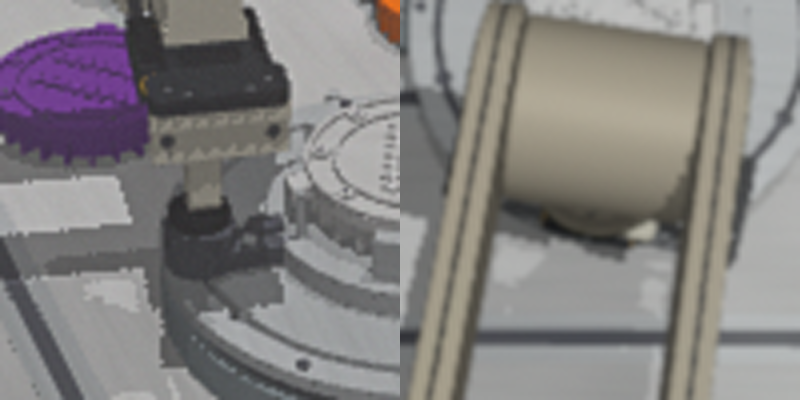

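The side view tile shows the tip at (203,205) still centred on the pressed button (198,212). The arm has turned to point left, so the table is following. I'll do the second half.

>>> play_rows(series=[[[1,0.0009,0.0065,0,-0.049],[1,0.0022,0.013,0,-0.098],[1,0.0037,0.0194,0,-0.147],[1,0.0056,0.0258,0,-0.196],[1,0.0078,0.032,0,-0.245],[1,0.0102,0.0381,0,-0.295],[1,0.013,0.0441,0,-0.344],[1,0.0155,0.049,0,-0.393]]])

```text
t: 4.9
tool_pos: [0.5079, 0.0249, 0.1072]
orientation: [0.95, 2.992, 0.001]
force: [-2.7, -0.9, 10.8]
opening: 0.0004
```

Run:
```python
from h import *
s=sensors.read_state();print(s['tool_pos'],s['force'])
p=s['tool_pos']-[0,0,.014]
c=read_camera('side');print(proj(c,[p,[.507,.0252,.0925]]))
x0,y0=260,160
a=cv2.resize(c['color'][y0:y0+100,x0:x0+130],(780,600),interpolation=cv2.INTER_CUBIC)
cv2.imwrite('pics/c4.png',a[...,::-1])
```

```text
[0.50791594 0.02494794 0.10715913] [-2.68445345 -0.92851941 10.81103618]
[[303.70302132 200.0939015 ]
 [303.31162711 200.36123281]]
```

View pics/c4.png

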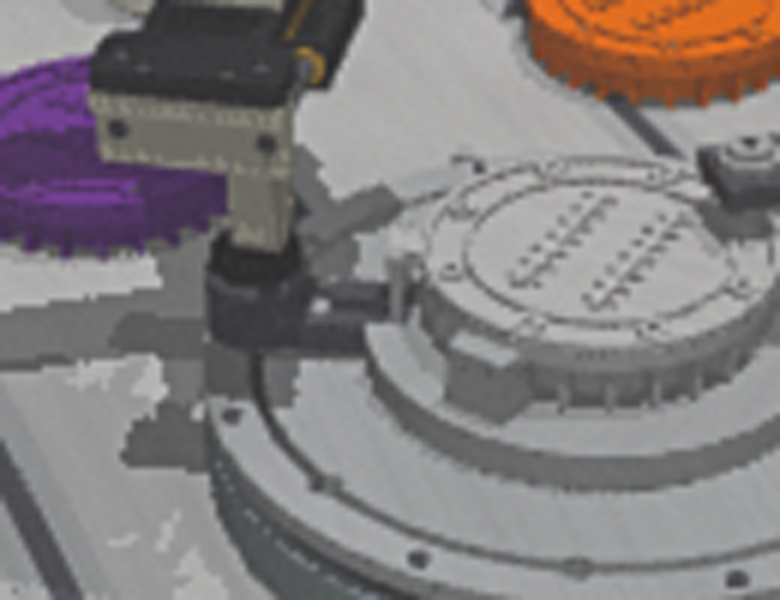

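The pressed button is at about (302.7,202) in the side view. The hole prediction is (303.3,200.4), so they agree within about 1 mm. I'll release straight up, slowly.

>>> play_rows(series=[[[1,0,0,-0.0002,0],[1,0,0,0.003,0],[1,0,0,0.006,0],[1,0,0,0.009,0],[1,0,0,0.012,0],[1,0,0,0.015,0]]])

```text
t: 5.55
tool_pos: [0.5067, 0.0248, 0.1206]
orientation: [-0.948, -2.995, -0.0]
force: [-0.3, -0.6, 0.1]
opening: 0.0006
```

>>> play_rows(series=[[[1,0,0,0.01,0],[1,0,0,0.04,0],[1,0,0,0.08,0],[1,-0.03,0.04,0.11,0],[1,-0.06,0.08,0.11,0],[1,-0.08,0.12,0.11,0],[1,-0.1,0.16,0.11,0],[1,-0.12,0.2,0.11,0]]])

```text
t: 6.35
tool_pos: [0.3855, 0.2262, 0.2312]
orientation: [0.948, 2.995, 0.001]
force: [0.5, 0.9, 0.3]
opening: -0.0003
```

Run:
```python
from h import *
s=sensors.read_state();print(s['tool_pos'],s['force'],s['t'])
c=read_camera('side');T=read_camera('top')
print(proj(c,[[.507,.0252,.1035],[.507,.0252,.0950]]),proj(T,[[.507,.0252,.1035]]))
W=cloud(T);b=W[195:235,295:335].reshape(-1,3);b=b[b[:,2]>.092];h=b[np.hypot(b[:,0]-.507,b[:,1]-.0252)<.014];print('btn z',np.median(h,0),len(h))
W=cloud(c);b=W.reshape(-1,3);h=b[(np.hypot(b[:,0]-.507,b[:,1]-.0252)<.014)&(b[:,2]>.08)];print('side z',np.median(h,0),np.percentile(h[:,2],90),len(h))
a=cv2.resize(c['color'][160:260,260:390],(780,600),interpolation=cv2.INTER_CUBIC);cv2.imwrite('pics/c5.png',a[...,::-1])
a=cv2.resize(T['color'][95:240,260:405],(580,580),interpolation=cv2.INTER_CUBIC);cv2.imwrite('pics/c6.png',a[...,::-1])
save(T,'top1.png')
```

```text
[0.38546818 0.22618744 0.23119184] [0.47522487 0.88889893 0.26302007] 6.35
[[303.14940177 196.41024225]
 [303.27489966 199.46673759]] [[309.94351711 212.4289366 ]]
btn z [0.50779948 0.02499513 0.10411165] 79
side z [0.50576468 0.02125712 0.10252883] 0.10489505928528324 98
```

View pics/c5.png

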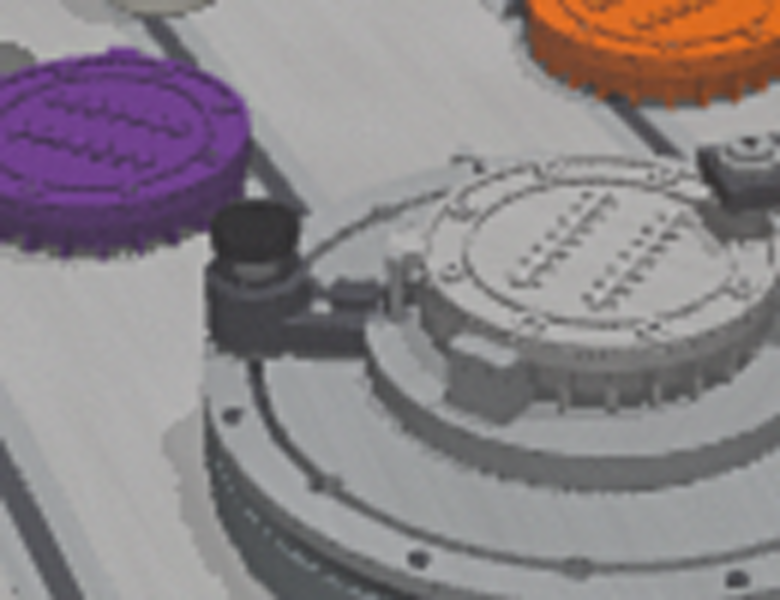

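View pics/c6.png

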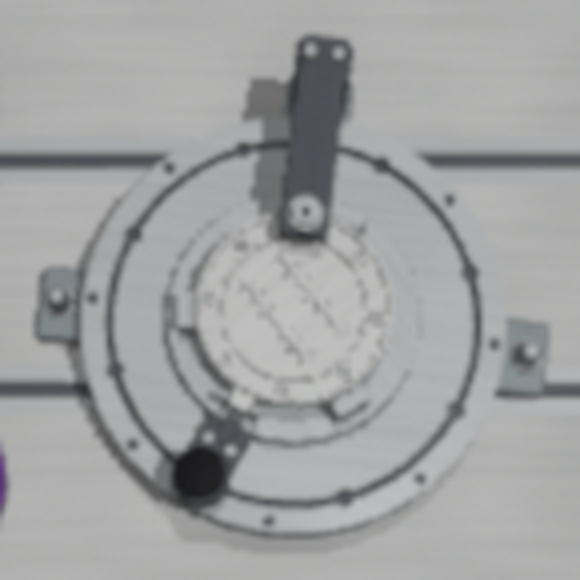

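View pics/top1.png

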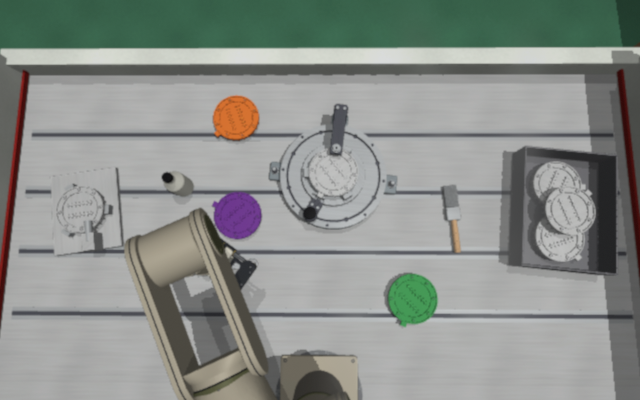

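The plunger sprang up: button z is about 0.104, at (0.508,0.025), in the next clockwise hole, and the hole it left now shows at crop (345,497). The casting is seated and has turned 45°. The arm is clear of everything, so I'll hand in.

```bash
python3 -c "
from h import *
robot.close_job()"
```

```text
the job is handed in; nothing more can be done
```

The table is now locked in the next index hole, 45° clockwise, and the job is handed in. With closed fingertips I pressed the black button about 10.5 mm in at about 11 N, carried the table round with it, released straight up and backed the arm away.

**Last checks:**
- **Plunger:** the button top is at about (0.508, 0.025, 0.104). That matches the computed next-hole position (0.507, 0.025) and the fully-out height of 0.1035. The side camera gave 0.1025–0.105 for the same height.
- **Housing and jig:** the hole the plunger left is visible again, and the housing looks seated, having turned with the table.
- **Other items:** the bottle and brush look unmoved. The wrench was hidden behind the arm in the last top view, so I could not check it there, but the fingertips stayed about 0.2 m above the bed in that area.
- **Disagreement:** before pressing, the button's dark patch in the top image came out about 4 mm from the position fitted to the index holes. The side view matched the fit, so I aimed between the two, nearer the fit.

The last picture was at about 6.4 s, against the 35 s limit.

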